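# Change a worn wheel for a stepped wheel pack on a gem-polishing spindle

## Robot

A 6-joint arm with a two-finger parallel gripper is mounted at the origin on the work surface. World frame = base frame: x ahead of the robot, y to its left, z up, the work surface at z = 0. Lengths are in m, angles in rad, forces in N, time in s.
With the tool pointing down it reaches from about 0.425 to 0.925 m from the base axis. Payload 12.5 kg.
Tool frame: the origin (TCP) lies at the centre of the arm's flange, where the gripper is bolted on; the fingertips stand 173 mm ahead of it and the grasp point (between the pads) lies 155 mm ahead of it (robot.tips_ahead is the distance from the TCP to the fingertips, in m); z points along the fingers, y is the line along which they close (so a half turn about z gives the same grasp; the last joint's range is limited). The gripper opens to 85 mm and grips with 20 to 120 N. Pads are 22 mm wide; open, the fingers measure 114 mm over their backs; the gripper's body (76 mm by 85 mm) begins 54 mm behind the grasp point. The pads swing forward as they close: fully open they stand 13 mm farther back than shut.
Start: joints at [1.156, 0.491, 1.559, -0, 1.092, -0.106], TCP at [0.19, 0.595, 0.405] pointing down, gripper open.
Joint ranges: [-3.1, 3.1], [-0.84, 2.19], [0.05, 2.79], [-1.13, 4.28], [0.06, 2.93], [-2.69, 2.69]. Speed limits (rad/s): [2.22, 2.22, 2.79, 3.14, 3.14, 3.14].

## Interface

Orientations are given as a 3x3 rotation matrix whose columns are the frame's x, y, z axes.
In Python, from cell import robot gives the robot as it stands. The module is installed in compiled form; this text tells all that it offers. Calls block until the motion is done:
- robot.movep(position, orientation): joint-space move of the TCP to a pose.
- robot.line_to(position, attitude=None, vel=0.15, guard=None): straight line of the TCP; attitude=None keeps the orientation; vel is the mean speed in m/s. With guard (N) it stops when the force on the tool has changed by that much, and returns True; else False.
- robot.move_joints(angles): joint-space move.
- robot.command_gripper(opening): finger opening in m; the grip force is fixed at half the most; returns when the fingers have stopped.
- robot.sleep(seconds).
- robot.ik(position, orientation): joint angles nearest the present ones, or None.
- robot.get_state(): the state.
- robot.read_camera(name): name is "scene" or "top" or "wrist"; returns a dict with "color" (480x640x3 uint8, red, green, blue), "camera_matrix" (3x3 intrinsics, pixels), "R" (3x3) and "t" (3): a world point X has camera coordinates R X + t. Camera axes: x right, y down, z forward; pixel columns grow to the right and rows downward; lengths in m; the calibration is good to about 2 mm. A picture is of the moment at which its call begins. There is no depth.
A pose or a line that the arm cannot do raises robot.PlanningError and nothing moves.
- robot.job_done(): hands the job in; it is judged then, once.
Trained networks look in the newest picture that a camera, given by its name, has taken for a name from the list of things; names that differ only in an ending like _2 or _b are one class to them, and where a whole thing is asked for, a point or a joint stands for the part that bears it (a point fixed in the world has none). Each returns a list of dicts, best first, with "conf" (0 to 1); they miss things now and then, are a little off and sometimes report something else, mostly with a low value. They report only what shows in the picture. A call takes as long as a camera call. They do not tell look-alikes from the thing itself.
- robot.boxes_of(camera, query): "rect" ([left, top, right, bottom] in pixels, round what is visible of it).
- robot.tip_of(camera, query): "position" ([column, row] in pixels: a listed point, or the origin of a listed thing).
The state is a dict: "clock": time; "qpos": joint angles; "joint_velocities": joint speeds; "joint_torque": joint torques, N m; "eef_pos": TCP position; "eef_rot": TCP orientation; "force": force on the tool from outside, world axes, zero at the start; "torque": the same for the moment, N m; "finger_gap": finger opening in m; "grip_force": force on a finger pad.
Only numpy, scipy, OpenCV 4.12 (cv2) and the standard library are available. Lean on these libraries where they do the work, as an engineer would, in place of code of your own. Each camera call takes 0.05 s, during which the arm holds its last target. There are 200 camera calls.

## Task

Take the worn wheel off the upright spindle and lay it flat in the steel tray. Then build the new stepped pack on the shaft from all the wheels lying on the leather mat, largest diameter first and each next smaller one on top, followed by the clamp washer and last the set collar, every part level and fully home, and the collar's screw lug facing squarely the flat of the shaft (the thumbscrew side of the stand). Do not disturb the jar, the tweezers or the pink stone.

Things in the scene. Friction and masses are not known exactly. Their poses are not given: they have to be found in the camera images.
- spindle: fixed bench stand holding the spindle upright: grey base 100 x 100 x 22 mm, steel nose 58 mm across up to 36 mm height, aluminium back flange 42 mm across, its top (the seat) at 48 mm; above it the bare 16 mm shaft. A dark thumbscrew sticks out of the base on the +x side, to 76 mm from the axis. Origin: on the shaft axis at the underside; z up, x towards the shaft's flat
- seat (a point): point on the shaft axis at the top of the back flange, 48 mm above the bench, where the lowest wheel rests; axes as the spindle
- tip (a point): centre of the shaft's top end, 58 mm above the seat; the last 5 mm taper to 10 mm across. A flat, 6.2 mm from the axis, is milled on the shaft's +x side from 12 mm above the seat to the tip
- worn: worn-out wheel, 56 mm across and 7 mm thick, bore 19 mm, dirty grey with a hollowed rim; at the start on the shaft, lying on the seat. Origin: its centre, on the bore axis at mid thickness; z along the axis. Both faces alike. Weighs under 0.1 kg.
- wheel67: new grinding wheel, flat ring 67 mm across and 7 mm thick: pale abrasive with an aluminium hub, bore 19 mm. Lies flat on the leather mat; may be absent. Origin: its centre, on the bore axis at mid thickness; z along the axis. Both faces alike. Weighs under 0.1 kg.
- wheel60: new grinding wheel, flat ring 60 mm across and 7 mm thick: pale abrasive with an aluminium hub, bore 19 mm. Lies flat on the leather mat; may be absent. Origin: its centre, on the bore axis at mid thickness; z along the axis. Both faces alike. Weighs under 0.1 kg.
- wheel53: new grinding wheel, flat ring 53 mm across and 7 mm thick: pale abrasive with an aluminium hub, bore 19 mm. Lies flat on the leather mat; may be absent. Origin: its centre, on the bore axis at mid thickness; z along the axis. Both faces alike. Weighs under 0.1 kg.
- wheel46: new grinding wheel, flat ring 46 mm across and 7 mm thick: pale abrasive with an aluminium hub, bore 19 mm. Lies flat on the leather mat; may be absent. Origin: its centre, on the bore axis at mid thickness; z along the axis. Both faces alike. Weighs under 0.1 kg.
- wheel39: new grinding wheel, flat ring 39 mm across and 7 mm thick: pale abrasive with an aluminium hub, bore 19 mm. Lies flat on the leather mat; may be absent. Origin: its centre, on the bore axis at mid thickness; z along the axis. Both faces alike. Weighs under 0.1 kg.
- washer: plain steel clamp washer 34 mm across and 8 mm thick, bore 19 mm, flat on the mat. Origin: its centre, on the bore axis at mid thickness; z along the axis. Both faces alike. Weighs under 0.1 kg.
- collar: dark steel set collar, round body 30 mm across and 12 mm thick, bore 19 mm, with a square lug 10 mm wide on its +x side that reaches 25 mm from the axis and carries the set screw; flat on the mat. Origin: its centre, on the bore axis at mid thickness; z along the axis (up at the start), x towards the lug. Grip it across y, clear of the lug
- screw (a point): the set screw, centre of the lug's outer face, 25 mm from the collar's axis, at mid thickness
- tray: fixed stainless tray 170 (x) x 140 (y) x 20 mm high, walls and floor 3 mm. Origin: centre of its underside; z up. The leather mat, fixed, is 3 mm thick (its top 3 mm above the bench)
- jar: bystander: glass jar of polishing paste 56 mm across, 58 mm tall; origin under its centre
- tweezers: bystander: steel tweezers 140 x 14 x 6 mm lying flat on the bench; origin at their middle, underside
- stone: bystander: polished pink cabochon, flat-bottomed dome 41 mm across and 21 mm high; origin under its centre
Things that resemble listed ones, but are neither listed nor needed, are in the scene too. Leave any green or yellow look-alike of the wheel67 alone.

How it is judged:
By the outcome, as a careful person would: the job done as asked, in the order asked, and still so for the second after the job is handed in, with the robot touching nothing.
Of wheel67, wheel60, wheel53, wheel46, wheel39 only 3 to 5 are there at a start; the rules pass over those that are not, and their reading is None.
At some moment in a run one of wheel67, wheel60, wheel53, wheel46, wheel39, washer, collar may be knocked a few centimetres aside while the robot is not near it.
Once in a run the grip may slacken for a moment while it holds something.
It also fails if it takes over 210 s, if anything falls off the work surface, if the arm or the gripper's body presses on something with over 40 N, if the wrist force passes 120 N, or if a joint passes its speed limit or range.

## Working session

There is one attempt and no reset: what is moved stays moved. The work goes in short steps, each a Python script; the robot and the scene stay as the last script left them, time stands still between calls to the robot, and variables do not carry over. Pictures are saved under pics/ and viewed, at most 14 in all, crops included, and the job is handed in when it is done.

```bash
mkdir -p pics; cat > h.py <<'E'
import numpy as np, cv2, sys
from cell import robot
def snap(cam,fn=None):
    c=robot.read_camera(cam)
    if fn: cv2.imwrite('pics/'+fn,c['color'][:,:,::-1])
    return c
def px2w(c,uv,z):
    K,R,t=map(np.array,(c['camera_matrix'],c['R'],c['t']))
    d=R.T@np.linalg.inv(K)@np.array([uv[0],uv[1],1.]); o=-R.T@t
    return o+d*(z-o[2])/d[2]
def w2px(c,X):
    p=np.array(c['camera_matrix'])@(np.array(c['R'])@np.array(X)+np.array(c['t'])); return p[:2]/p[2]
E
python3 - <<'E'
from h import *
for cam in ('top','scene'):
    c=snap(cam,cam+'0.png')
    print(cam,np.round(-np.array(c['R']).T@c['t'],3),c['camera_matrix'][0][0])
    for q in 'spindle tip seat worn wheel67 wheel60 wheel53 wheel46 wheel39 washer collar screw tray jar tweezers stone'.split():
        z={'tip':.106,'seat':.048,'worn':.0515,'washer':.007,'collar':.009,'screw':.009}.get(q,.0065 if 'wheel' in q else 0)
        L=robot.tip_of(cam,q)
        print(q,[(round(d['conf'],2),np.round(d['position'],0).tolist(),np.round(px2w(c,d['position'],z)[:2],3).tolist()) for d in L[:4]])
s=robot.get_state();print(s['clock'],s['finger_gap'],s['eef_rot'])
E
```

```text
top [ 0.44  -0.022  1.03 ] 458.5941314074188
spindle [(0.62, [178.0, 302.0], [0.48, 0.262]), (0.28, [200.0, 200.0], [0.712, 0.22])]
tip [(0.95, [164.0, 298.0], [0.485, 0.259])]
seat [(0.75, [171.0, 295.0], [0.494, 0.263])]
worn [(0.96, [173.0, 295.0], [0.493, 0.258])]
wheel67 [(0.96, [261.0, 270.0], [0.548, 0.078]), (0.92, [333.0, 150.0], [0.829, -0.09]), (0.79, [329.0, 220.0], [0.661, -0.077]), (0.79, [286.0, 313.0], [0.453, 0.022])]
wheel60 [(0.96, [261.0, 270.0], [0.548, 0.078]), (0.92, [333.0, 150.0], [0.829, -0.09]), (0.79, [329.0, 220.0], [0.661, -0.077]), (0.79, [286.0, 313.0], [0.453, 0.022])]
wheel53 [(0.96, [261.0, 270.0], [0.548, 0.078]), (0.92, [333.0, 150.0], [0.829, -0.09]), (0.79, [329.0, 220.0], [0.661, -0.077]), (0.79, [286.0, 313.0], [0.453, 0.022])]
wheel46 [(0.96, [261.0, 270.0], [0.548, 0.078]), (0.92, [333.0, 150.0], [0.829, -0.09]), (0.79, [329.0, 220.0], [0.661, -0.077]), (0.79, [286.0, 313.0], [0.453, 0.022])]
wheel39 [(0.96, [261.0, 270.0], [0.548, 0.078]), (0.92, [333.0, 150.0], [0.829, -0.09]), (0.79, [329.0, 220.0], [0.661, -0.077]), (0.79, [286.0, 313.0]
[... 1451 characters left out ...]
0, 364.0], [0.823, -0.203]), (0.89, [377.0, 223.0], [0.551, 0.091])]
washer [(0.6, [268.0, 234.0], [0.553, -0.136])]
collar [(0.66, [355.0, 270.0], [0.656, 0.029]), (0.43, [375.0, 220.0], [0.543, 0.088]), (0.22, [265.0, 234.0], [0.553, -0.142])]
screw [(0.47, [349.0, 279.0], [0.676, 0.014])]
tray [(0.83, [179.0, 215.0], [0.481, -0.319])]
jar [(0.57, [461.0, 283.0], [0.703, 0.234])]
tweezers [(0.74, [191.0, 328.0], [0.742, -0.292])]
stone [(0.67, [345.0, 336.0], [0.789, -0.009]), (0.2, [290.0, 187.0], [0.433, -0.08])]
1.7 0.08553157702178114 [[-9.52694928e-01  3.03928237e-01  2.70249658e-05]
 [ 3.03928238e-01  9.52694924e-01  8.21025735e-05]
 [-7.93257273e-07  8.64323556e-05 -9.99999996e-01]]
```

View pics/top0.png

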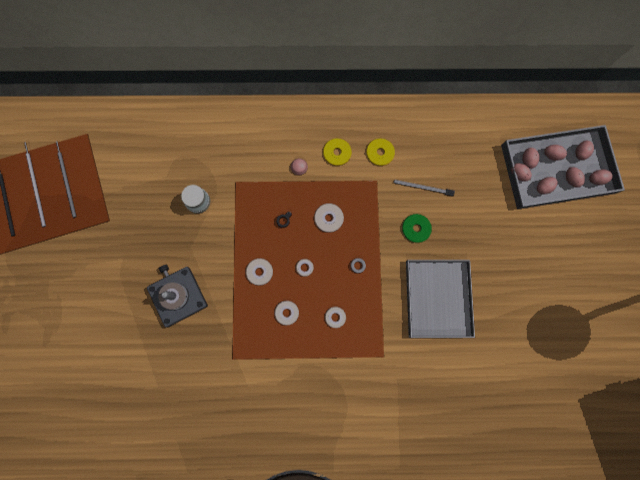

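View pics/scene0.png

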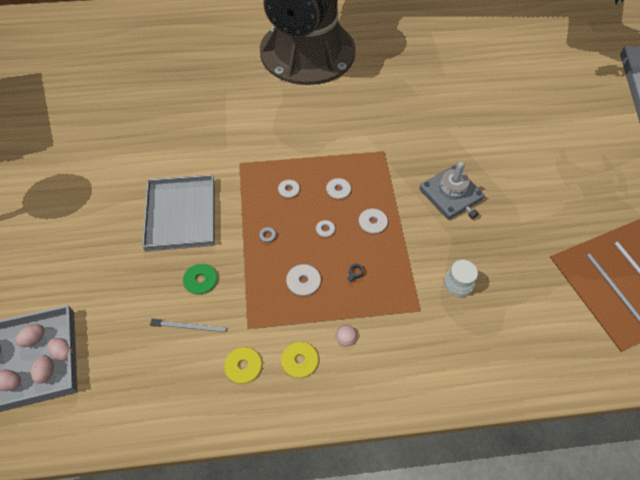

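All five wheels are present: white rings in the top view at (329,218), (259,271), (287,313), (335,317) and (305,268). The washer is at (358,265), the collar at (283,220), the spindle at (175,297) with its thumbscrew at (164,268), and the tray at (440,298). Next I'll look at the spindle with the wrist camera.

```bash
cat >> h.py <<'E'
def down(a):
    c,s=np.cos(a),np.sin(a); return np.array([[c,s,0],[s,-c,0],[0,0,-1.]])
def go(x,y,z,a): robot.movep([x,y,z],down(a))
E
python3 - <<'E'
from h import *
print(robot.tips_ahead)
for k,(x,y) in enumerate([(.485,.262),(.66,-.075)]):
    go(x,y,.40,np.pi+.3 if k==0 else np.pi)
    c=snap('wrist','w%d.png'%k); s=robot.get_state()
    print(s['clock'],s['qpos'].round(2) if hasattr(s['qpos'],'round') else s['qpos'],s['eef_pos'],c['camera_matrix'],-np.array(c['R']).T@c['t'],np.array(c['R']).round(3))
    for q in ('tip','seat','worn','spindle','wheel67','collar','screw'): print(q,[(round(d['conf'],2),np.round(d['position'],1).tolist()) for d in robot.tip_of('wrist',q)[:3]])
E
```

```text
0.1734
3.3833 [ 0.38  0.39  1.75  0.    1.   -1.49] [0.48472449 0.26268153 0.40002333] [[352.77676782   0.         310.678078  ]
 [  0.         352.77676782 236.32957011]
 [  0.           0.           1.        ]] [0.42131609 0.24184111 0.3693132 ] [[-0.296  0.955  0.001]
 [ 0.92   0.285  0.269]
 [ 0.257  0.08  -0.963]]
tip [(0.63, [307.7, 234.1])]
seat [(0.88, [307.4, 219.5])]
worn [(0.79, [309.3, 221.6]), (0.46, [224.8, 365.9])]
spindle [(0.65, [309.5, 209.6])]
wheel67 [(0.94, [129.8, 210.3]), (0.93, [27.5, 188.8]), (0.77, [77.8, 101.8])]
collar [(0.9, [62.5, 292.0])]
screw [(0.9, [45.8, 305.3]), (0.67, [225.0, 366.0])]
5.2 [-0.21  0.55  1.46  0.    1.13 -1.78] [ 0.65986916 -0.07361033  0.40017048] [[352.77676782   0.         310.678078  ]
 [  0.         352.77676782 236.32957011]
 [  0.           0.           1.        ]] [ 0.59335121 -0.07451992  0.36940534] [[-0.002  1.     0.001]
 [ 0.963  0.001  0.268]
 [ 0.268  0.002 -0.963]]
tip []
seat []
worn [(0.17, [107.6, 271.4])]
spindle []
wheel67 [(0.87, [471.5, 83.5]), (0.8, [113.5, 187.9]), (0.73, [366.9, 95.6])]
collar [(0.71, [310.2, 211.4])]
screw [(0.76, [394.2, 223.3])]
```

View pics/w0.png

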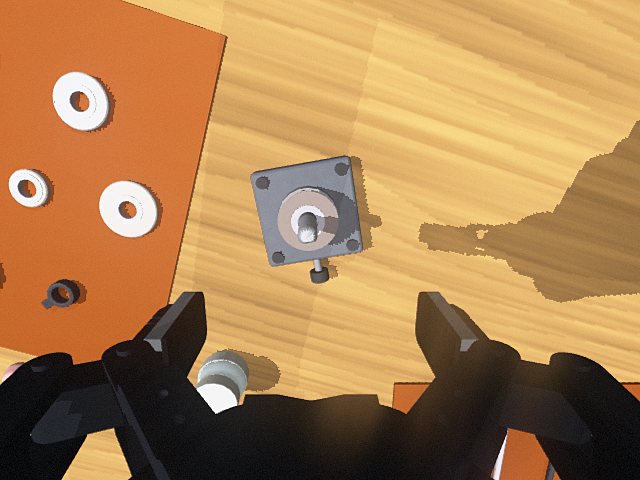

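View pics/w1.png

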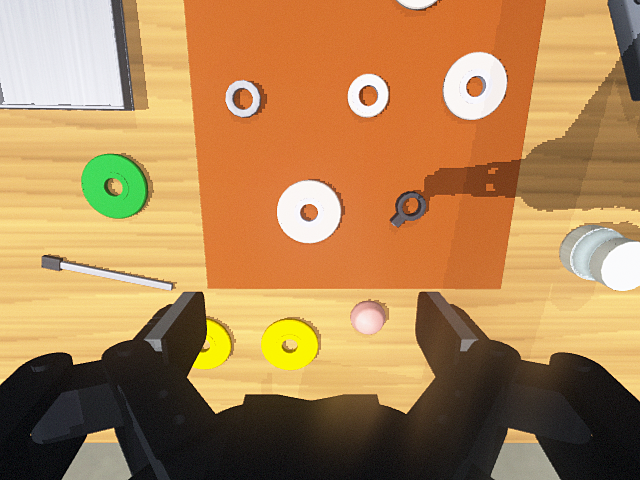

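The wrist view is clear. At (308,225) it shows the spindle with the worn wheel, and the thumbscrew points to (319,275). Parts stand out as low-saturation blobs on the orange mat. Next I'll measure the shaft axis, hand-camera bias and spindle yaw from four tool yaws.

```bash
cat >> h.py <<'E'
def rectify(c,x,y,z,half,res):
    """world patch at height z: image row -> -x, col -> -y"""
    n=int(2*half/res); P=np.float32([[0,0],[n,0],[n,n],[0,n]])
    W=[(x+half,y+half),(x+half,y-half),(x-half,y-half),(x-half,y+half)]
    H=cv2.getPerspectiveTransform(np.float32([w2px(c,[*w,z]) for w in W]),P)
    return cv2.warpPerspective(c['color'],H,(n,n))
E
python3 - <<'E'
from h import *
import pickle
A=[];B=[];ims=[];C=[]
for a in (np.pi/2,np.pi+.3,np.pi,0.):
    go(.49,.262,.34,a); robot.sleep(.3)
    c=snap('wrist'); C.append(c)
    for q,z in (('tip',.106),('worn',.0515)):
        d=robot.tip_of('wrist',q)
        if d and d[0]['conf']>.3:
            p=px2w(c,d[0]['position'],z)[:2]; cx=robot.get_state()['eef_rot']; 
            R2=np.array(cx)[:2,:2]
            print(a,q,round(d[0]['conf'],2),p.round(4))
            A.append(np.hstack([np.eye(2),R2]));B.append(p)
s=np.linalg.lstsq(np.vstack(A),np.hstack(B),rcond=None)[0]; print('s,b',s.round(4), (np.vstack(A)@s-np.hstack(B)).reshape(-1,2).round(4))
pickle.dump((s,C),open('sp.pkl','wb'))
out=[]
for c in C:
    im=rectify(c,s[0],s[1],.022,.1,.0005); out.append(im)
    g=cv2.GaussianBlur(cv2.cvtColor(im,cv2.COLOR_RGB2GRAY),(0,0),1.5).astype(float)
    gx=cv2.Sobel(g,cv2.CV_64F,1,0);gy=cv2.Sobel(g,cv2.CV_64F,0,1);m=np.hypot(gx,gy)
    yy,xx=np.mgrid[:400,:400]-200; r=np.hypot(xx,yy)
    # world dir: col->-y,row->-x : gradient world angle
    th=np.degrees(np.arctan2(-gx,-gy))%90
    k=(r>90)&(r<145)
    h,_=np.histogram(th[k],bins=180,range=(0,90),weights=m[k]**2)
    h=np.convolve(np.r_[h,h,h],np.ones(5)/5,'same')[180:360]; i=h.argsort()[::-1][:4]; print('yaw',i/2+.25,h[i].round(-3))
cv2.imwrite('pics/rect.png',np.vstack([np.hstack(out[:2]),np.hstack(out[2:])])[:,:,::-1][100:700])
cv2.imwrite('pics/rect.png',cv2.resize(np.vstack([np.hstack(out[:2]),np.hstack(out[2:])])[:,:,::-1],(600,600)))
print(robot.get_state()['clock'])
E
```

```text
1.5707963267948966 tip 0.88 [0.493  0.2612]
1.5707963267948966 worn 0.93 [0.4918 0.2563]
3.441592653589793 tip 0.72 [0.4904 0.2623]
3.441592653589793 worn 0.69 [0.493 0.261]
3.141592653589793 tip 0.92 [0.4923 0.2602]
3.141592653589793 worn 0.93 [0.4924 0.2611]
0.0 tip 0.82 [0.4926 0.2629]
0.0 worn 0.96 [0.4928 0.261 ]
s,b [ 4.922e-01  2.608e-01 -4.000e-04 -0.000e+00] [[-0.0008 -0.0007]
 [ 0.0003  0.0042]
 [ 0.0022 -0.0014]
 [-0.0004 -0.0001]
 [ 0.0003  0.0006]
 [ 0.0002 -0.0004]
 [-0.0007 -0.002 ]
 [-0.001  -0.0002]]
yaw [27.25 26.75 27.75 26.25] [1800000. 1760000. 1722000. 1643000.]
yaw [26.25 26.75 25.75 27.25] [2724000. 2663000. 2598000. 2535000.]
yaw [25.75 26.25 26.75 25.25] [2674000. 2608000. 2481000. 2410000.]
yaw [27.25 26.75 26.25 27.75] [1787000. 1761000. 1719000. 1660000.]
13.9
```

View pics/rect.png

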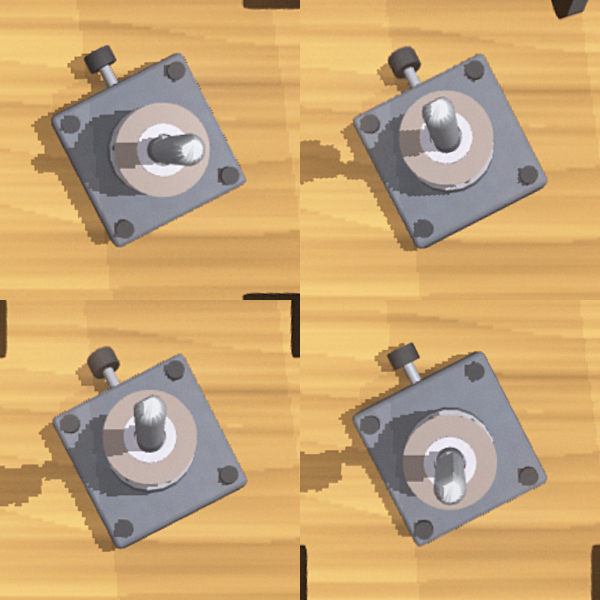

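Spindle yaw is about 26.7°, and the square base's centre coincides with the estimated axis (0.492, 0.261). Hand-camera bias is about 0. Next I'll calibrate fingertip reach against opening on an empty patch of mat.

```bash
python3 - <<'E'
from h import *
import pickle
s,C=pickle.load(open('sp.pkl','rb'))
for c in C:
    im=rectify(c,s[0],s[1],.022,.1,.0005).astype(int)
    m=((im[:,:,2]-im[:,:,0])>-5).astype(np.uint8)
    m=cv2.morphologyEx(m,cv2.MORPH_CLOSE,np.ones((41,41)));m=cv2.morphologyEx(m,cv2.MORPH_OPEN,np.ones((61,61)))
    cn=max(cv2.findContours(m,0,1)[0],key=cv2.contourArea);(u,v),wh,an=cv2.minAreaRect(cn)
    print(s[0]+(200-v)*.0005,s[1]+(200-u)*.0005,np.array(wh)*.5,an)
go(.605,.02,.21,np.pi); robot.sleep(.2)
for g in (.085,.056,.030):
    robot.command_gripper(g)
    p=robot.get_state()['eef_pos']
    hit=robot.line_to([.605,.02,.155],vel=.03,guard=6)
    st=robot.get_state();print(g,st['finger_gap'],hit,st['eef_pos'],np.round(st['force'],1),'tips',st['eef_pos'][2]-.003)
    robot.line_to([.605,.02,.19],vel=.15)
print(robot.get_state()['clock'])
E
```

```text
0.4995707476319525 0.26596830177231073 [113.8458786  98.4497757] 62.949398040771484
0.4974217913331244 0.26393976783676387 [112.71915436  97.94782257] 62.927921295166016
0.4970265200318549 0.26410441780014277 [111.45275879  97.98740387] 62.927921295166016
0.500625053662226 0.26485326576156853 [114.22251129  97.90501404] 63.08344650268555
0.085 0.08487844382677648 True [0.60502819 0.01999877 0.16344696] [-1.6  1.   8.2] tips 0.16044695606967138
0.056 0.055759420556745584 True [0.60499287 0.02001739 0.17227529] [-1.4 -0.2  7.8] tips 0.16927528651383744
0.03 0.02999517371585881 True [0.6050104  0.01999748 0.17599139] [-2.2 -0.  10. ] tips 0.1729913942736519
21.6417
```

```bash
cat >> h.py <<'E'
S=np.array([.4923,.2611]); YAW=np.radians(27.0)
_q=np.polyfit([.085,.056,.030],[.1604,.1693,.1730],2)
def tips(g): return np.polyval(_q,g)
def st(tag=''):
    s=robot.get_state(); print(tag,'t%.1f gap %.4f F%s grip %.0f pos %s'%(s['clock'],s['finger_gap'],np.round(s['force'],1),s['grip_force'],np.round(s['eef_pos'],4)))
    return s
E
python3 - <<'E'
from h import *
robot.command_gripper(.085)
go(S[0],S[1],.30,2.0)
z=.0475+tips(.056)
print(robot.line_to([*S,z],vel=.12,guard=12)); st('down')
robot.command_gripper(.0); st('grip')
robot.line_to([*S,.31],vel=.12); s=st('lift')
c=snap('wrist','worn.png')
T=(.482,-.322)
go(*T,.28,np.pi/2); st('over tray')
d=.0515-z
print(robot.line_to([*T,.0078-d],vel=.12,guard=12)); st('low')
robot.command_gripper(.085); robot.line_to([*T,.28],vel=.2); st('up')
snap('wrist','tray.png')
E
```

```text
False
down t24.5 gap 0.0854 F[-0.9 -0.9 -0.1] grip 0 pos [0.4925 0.2611 0.2172]
grip t24.9 gap 0.0526 F[-3.  -1.2 11.1] grip 62 pos [0.4923 0.2612 0.2181]
lift t25.8 gap 0.0523 F[-0.5 -0.6 -0.6] grip 63 pos [0.4922 0.261  0.3094]
over tray t28.0 gap 0.0525 F[-0.2  0.3 -0.4] grip 63 pos [ 0.4824 -0.3213  0.2801]
True
low t28.9 gap 0.0524 F[-1.1  0.9  6.6] grip 65 pos [ 0.4818 -0.3216  0.1732]
up t30.0 gap 0.0849 F[0.2 0.3 0.3] grip 0 pos [ 0.4818 -0.3218  0.2793]
```

View pics/tray.png

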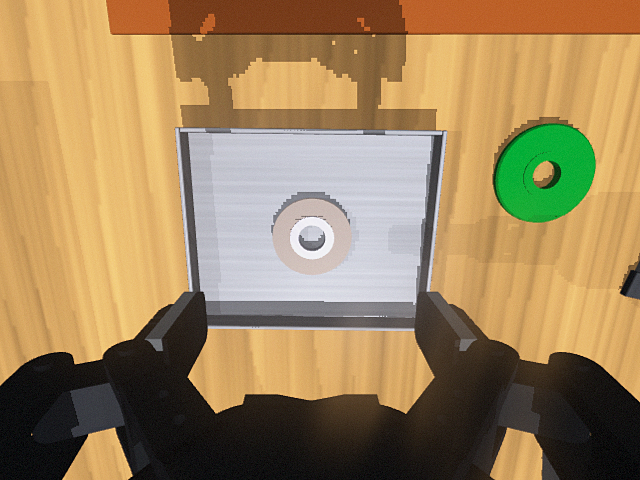

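The worn wheel lies flat in the tray at (312,236). Next, the generic pick-and-place, starting with wheel67.

```bash
cat >> h.py <<'E'
D=dict(wheel67=.067,wheel60=.060,wheel53=.053,wheel46=.046,wheel39=.039,washer=.034,collar=.0353)
H=dict(washer=.008,collar=.012)
G0=dict(wheel67=(.661,-.077),wheel60=(.550,.084),wheel53=(.453,.021),wheel46=(.443,-.055),wheel39=(.553,.012),washer=(.555,-.138),collar=(.657,.033))
ORDER=list(D)
def find(name,xy,half=.06):
    """blob of low saturation on the mat at xy in the wrist view -> centre, equivalent diameter, lug angle"""
    c=snap('wrist'); zm=.003+H.get(name,.007)/2; res=.0005; n=int(half/res)
    im=rectify(c,*xy,zm,half,res); hsv=cv2.cvtColor(cv2.GaussianBlur(im,(5,5),0),cv2.COLOR_RGB2HSV)
    m=(hsv[:,:,1]<110).astype(np.uint8); best=None
    if name=='collar': m=((hsv[:,:,1]<110)|(hsv[:,:,2]<45)).astype(np.uint8)
    for cn in cv2.findContours(m,cv2.RETR_EXTERNAL,cv2.CHAIN_APPROX_NONE)[0]:
        A=cv2.contourArea(cn); d=2*np.sqrt(A/np.pi)*res
        x,y,w,h=cv2.boundingRect(cn)
        if min(x,y)<=0 or x+w>=2*n or y+h>=2*n: continue
        if abs(d-D[name])<.004 and (best is None or abs(d-D[name])<abs(best[0]-D[name])): best=(d,cn)
    if best is None: cv2.imwrite('pics/fail.png',im[:,:,::-1]); return None
    d,cn=best; M=cv2.moments(cn); u,v=M['m10']/M['m00'],M['m01']/M['m00']; ang=None
    if name=='collar':
        f=np.zeros_like(m); cv2.drawContours(f,[cn],-1,1,-1); dt=cv2.distanceTransform(f,cv2.DIST_L2,5)
        k=np.argwhere(dt>dt.max()-1); vb,ub=k.mean(0); ang=np.arctan2(-(u-ub),-(v-vb)); u,v=ub,vb
    return np.array([xy[0]+(n-v)*res,xy[1]+(n-u)*res]),d,ang
def locate(name,yaw=None):
    xy=np.array(G0[name]); a=yaw if yaw is not None else np.pi+np.arctan2(xy[1],xy[0])
    go(*xy,.285,a); robot.sleep(.15); f=find(name,xy)
    if f is None: f=find(name,xy,.085)
    print(name,f); return f
def pick(name,f,a):
    xy=f[0]; zp=(.0045 if name!='collar' else .0055)+tips(D[name] if name!='collar' else .03)
    robot.command_gripper(min(.085,D[name]+.025))
    go(*xy,.23,a); robot.sleep(.1)
    print('hit',robot.line_to([*xy,zp],attitude=down(a),vel=.1,guard=10)); zp=robot.get_state()['eef_pos'][2]
    robot.command_gripper(0); st('grip')
    robot.line_to([*xy,.24],vel=.15); st('lift'); return zp
def place(name,zp,a):
    bot=.048+.007*min(ORDER.index(name),5)+(.008 if name=='collar' else 0); dz=bot-.003
    hov=zp+.112-.003
    go(*S,max(hov,.3),a); robot.sleep(.15); st('over')
    robot.line_to([*S,hov],attitude=down(a),vel=.15)
    hit=robot.line_to([*S,zp+dz+.0005],vel=.06,guard=8); s=st('placed hit %s'%hit)
    err=s['eef_pos'][2]-zp-dz; print('above home %.4f'%err); return err
def release(name):
    robot.command_gripper(min(.085,D[name]+.02)); p=robot.get_state()['eef_pos']
    robot.line_to([*S,.34],vel=.2); st('up')
E
python3 - <<'E'
from h import *
n='wheel67'; f=locate(n)
if f is not None:
    a=np.pi+np.arctan2(f[0][1],f[0][0]); zp=pick(n,f,a); a2=np.pi+.49
    e=place(n,zp,a2); snap('wrist','p67.png')
    if e<.003: release(n); snap('wrist','p67.png')
E
```

```text
wheel67 (array([ 0.66804111, -0.07621215]), np.float64(0.06760747599678708), None)
hit False
grip t33.1 gap 0.0632 F[-4.1  1.7 10.9] grip 63 pos [ 0.6682 -0.0761  0.1729]
lift t33.7 gap 0.0629 F[ 0.1 -0.8 -1.7] grip 66 pos [ 0.6678 -0.0762  0.2396]
over t35.3 gap 0.0631 F[-0.3 -0.1 -0.4] grip 66 pos [0.493  0.2604 0.2997]
placed hit True t36.6 gap 0.0633 F[-0.5 -0.7  5.4] grip 67 pos [0.4924 0.2612 0.2181]
above home 0.0018
up t37.7 gap 0.0849 F[0.2 0.1 0. ] grip 0 pos [0.492  0.261  0.3392]
```

View pics/p67.png

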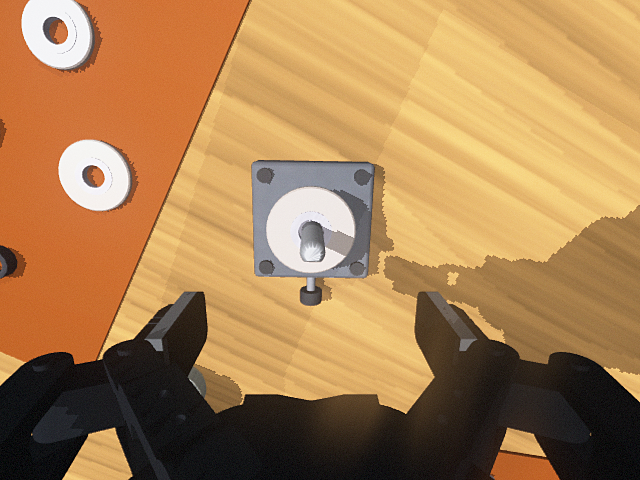

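wheel67 went home and sits level. Continuing with the other wheels; the script stops on any anomaly.

```bash
cat >> h.py <<'E'
def do(n):
    f=locate(n)
    if f is None: return False
    a=np.pi+np.arctan2(f[0][1],f[0][0]); zp=pick(n,f,a)
    if robot.get_state()['finger_gap']<D[n]-.009: print('LOST'); return False
    e=place(n,zp,np.pi+.49)
    if not -.002<e<.003: print('ANOMALY'); return False
    release(n); return True
E
python3 - <<'E'
from h import *
for n in ('wheel60','wheel53'):
    if not do(n): snap('wrist','anom.png'); break
E
```

```text
wheel60 (array([0.54602618, 0.08180312]), np.float64(0.060481544391856615), None)
hit False
grip t40.6 gap 0.0566 F[-3.5 -0.8 14.6] grip 60 pos [0.5461 0.0818 0.1744]
lift t41.2 gap 0.0555 F[-0.7 -0.6 -0.9] grip 64 pos [0.5458 0.0818 0.2397]
over t42.1 gap 0.0561 F[-0.5 -0.3 -0.6] grip 64 pos [0.493  0.2598 0.2992]
placed hit True t43.3 gap 0.0563 F[-1.9  0.3  6.5] grip 65 pos [0.4923 0.2611 0.2265]
above home 0.0012
up t44.4 gap 0.0801 F[-0.4 -0.4  0.1] grip 0 pos [0.492  0.261  0.3392]
wheel53 (array([0.45469639, 0.02089992]), np.float64(0.05352818360904274), None)
hit False
grip t47.3 gap 0.0492 F[-2.3  0.1 19. ] grip 59 pos [0.4547 0.0209 0.1758]
lift t47.9 gap 0.0488 F[-0.4 -0.8 -1. ] grip 62 pos [0.4545 0.0209 0.2399]
over t49.0 gap 0.0489 F[-0.1 -0.4 -0.8] grip 62 pos [0.4926 0.2598 0.2995]
placed hit True t50.1 gap 0.0489 F[-1.3 -0.3  7.6] grip 63 pos [0.4922 0.2611 0.235 ]
above home 0.0011
up t51.1 gap 0.0730 F[-1.  -0.3 -0.2] grip 0 pos [0.492  0.261  0.3393]
```

```bash
sed -i "s/tips(D\[name\] if name!='collar' else .03)/tips(D[name]-.004 if name!='collar' else .026)/" h.py
python3 - <<'E'
from h import *
for n in ('wheel46','wheel39','washer'):
    if not do(n): snap('wrist','anom.png'); break
else:
    f=locate('collar'); snap('wrist','c0.png')
snap('scene','sc1.png')
E
```

```text
wheel46 None
```

```bash
python3 - <<'E'
from h import *
im=cv2.imread('pics/anom.png');s=cv2.imread('pics/sc1.png')
cv2.imwrite('pics/an2.png',np.hstack([cv2.resize(im,(400,300)),s[120:420,220:620]]))
E
```

```text
(no output)
```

View pics/an2.png

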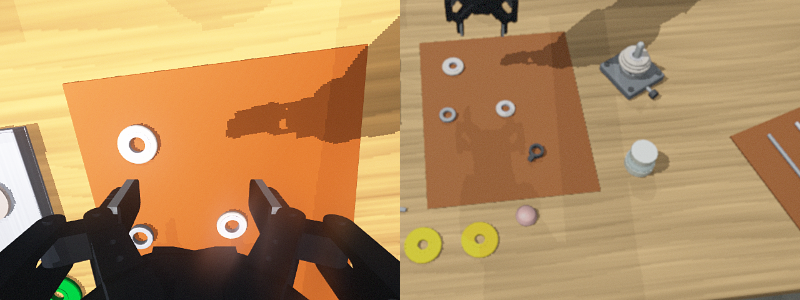

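wheel46 was knocked aside; it now shows at about (221,232) in the wrist picture. The stack in the scene view looks level. I'll relocate the wheel.

```bash
python3 - <<'E'
from h import *
c=snap('wrist'); p=px2w(c,(221,232),.0065)[:2]; print(p)
G0['wheel46']=tuple(p)
for n in ('wheel46','wheel39','washer'):
    if not do(n): snap('wrist','anom.png'); break
else:
    f=locate('collar'); snap('wrist','c0.png')
snap('scene','sc1.png')
E
```

```text
[ 0.43454747 -0.11936684]
wheel46 (array([ 0.43398229, -0.11989123]), np.float64(0.0465379465124377), None)
hit False
grip t55.0 gap 0.0419 F[-2.4  0.3 17.1] grip 58 pos [ 0.434  -0.1199  0.1775]
lift t55.6 gap 0.0418 F[ 0.3  0.6 -0.9] grip 61 pos [ 0.4339 -0.1198  0.2399]
over t57.2 gap 0.0415 F[-0.5  0.   0.1] grip 61 pos [0.4927 0.2601 0.2998]
placed hit True t58.1 gap 0.0417 F[-1.8 -1.4  7.7] grip 62 pos [0.4922 0.2611 0.2437]
above home 0.0009
up t59.1 gap 0.0660 F[ 0.9  0.3 -1. ] grip 0 pos [0.492  0.261  0.3393]
wheel39 (array([ 0.55427986, -0.01980297]), np.float64(0.03959188091657275), None)
hit False
grip t62.1 gap 0.0351 F[-2.3 -0.3 12.1] grip 59 pos [ 0.5544 -0.0198  0.1785]
lift t62.7 gap 0.0346 F[-0.4 -1.1 -0.9] grip 60 pos [ 0.5541 -0.0198  0.2398]
over t64.0 gap 0.0347 F[-0.   0.6  0.1] grip 60 pos [0.4929 0.26   0.2996]
placed hit True t64.8 gap 0.0347 F[-1.4 -0.   8.4] grip 61 pos [0.4921 0.2611 0.2515]
above home 0.0010
up t65.7 gap 0.0589 F[ 0.3  0.3 -1.3] grip 0 pos [0.492  0.261  0.3393]
washer (array([ 0.55744276, -0.13948632]), np.float64(0.03384667310645852), None)
hit False
grip t69.2 gap 0.0301 F[-1.7  0.9  9.4] grip 59 pos [ 0.5576 -0.1395  0.1787]
lift t69.7 gap 0.0300 F[-0.3 -0.2  0.1] grip 59 pos [ 0.5572 -0.1394  0.2398]
over t71.4 gap 0.0300 F[ 0.4  1.  -0.4] grip 59 pos [0.4928 0.2603 0.2998]
placed hit True t72.1 gap 0.0299 F[-1.8 -0.5  7. ] grip 60 pos [0.4922 0.2612 0.2587]
above home 0.0008
up t73.0 gap 0.0541 F[-0.3  0.5 -0.4] grip 0 pos [0.492  0.261  0.3394]
collar (array([0.66153846, 0.02861538]), np.float64(0.032156331651294494), np.float64(-0.7388785565572629))
```

```bash
python3 - <<'E'
from h import *
xy=(.6615,.0286)
c=snap('wrist'); im=rectify(c,*xy,.015,.04,.0002); im2=im.copy()
d=np.array([np.cos(-.7389),np.sin(-.7389)])*.03/.0002
cv2.line(im2,(200,200),(int(200-d[1]),int(200-d[0])),(0,255,0),1)
s=cv2.imread('pics/sc1.png')[130:250,370:530]
cv2.imwrite('pics/col.png',np.hstack([im2[:,:,::-1],cv2.resize(s,(400,300),interpolation=2).copy() if 0 else cv2.copyMakeBorder(cv2.resize(s,(400,300)),0,100,0,0,0)]))
for q in('collar','screw'):
    print(q,[(x['conf'],px2w(c,x['position'],.009)) for x in robot.tip_of('wrist',q)[:2]])
E
```

```text
collar []
screw [(0.81, array([0.68003659, 0.01354575, 0.009     ]))]
```

View pics/col.png

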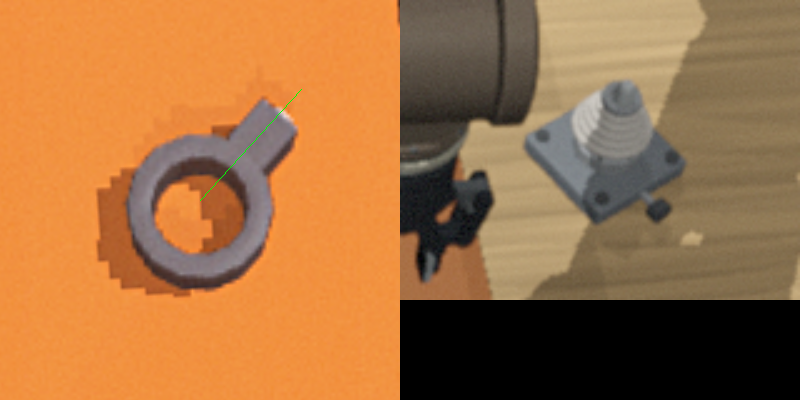

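The rectified view shows the collar centred at about (200,206) with the lug centred at (281,112), which puts it at about -41.3°. The stack looks level and properly stepped. Picking the collar now.

```bash
python3 - <<'E'
from h import *
lug=np.radians(-41.3); a=lug+np.pi; a2=a+YAW-lug
f=(np.array([.6608,.0288]),0,0)
zp=pick('collar',f,a)
e=place('collar',zp,a2)
if -.002<e<.003: release('collar')
else: print('ANOM')
snap('wrist','c1.png')
c=robot.read_camera('wrist')
if e<.003:
    im=rectify(c,*S,.103,.05,.00025); cv2.imwrite('pics/c1r.png',im[:,:,::-1])
for q in('screw','collar'): print(q,[(x['conf'],px2w(c,x['position'],.097)[:2]) for x in robot.tip_of('wrist',q)[:2]])
E
```

```text
hit False
grip t76.8 gap 0.0266 F[-1.1  0.2  5.6] grip 59 pos [0.6609 0.0288 0.1797]
lift t77.3 gap 0.0267 F[-0.1  0.3 -0.6] grip 59 pos [0.6605 0.0288 0.2397]
over t78.6 gap 0.0267 F[-0.1 -0.6 -0.8] grip 59 pos [0.493  0.2603 0.2995]
placed hit True t79.2 gap 0.0261 F[-0.2 -0.5  8.1] grip 60 pos [0.4923 0.261  0.2676]
above home 0.0008
up t80.1 gap 0.0556 F[0.4 0.1 0.1] grip 0 pos [0.4921 0.261  0.3401]
screw [(0.67, array([0.51547167, 0.27315283])), (0.6, array([0.49422361, 0.26398534]))]
collar [(0.79, array([0.4906632 , 0.25933248]))]
```

View pics/c1.png

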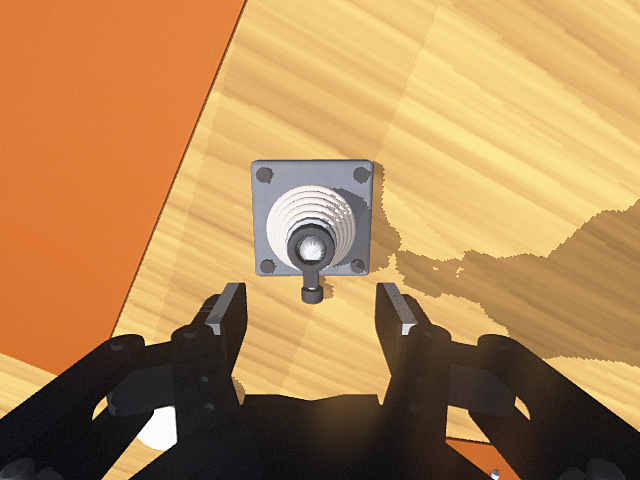

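The lug at (312,280) points toward the thumbscrew. I'll check its angle and levelness from another viewpoint.

```bash
python3 - <<'E'
from h import *
o=[]
d=np.array([np.cos(YAW),np.sin(YAW)])*.04/.00025
for a in (2.0,.8):
    go(*S,.34,a); robot.sleep(.3); c=snap('wrist')
    im=rectify(c,*S,.103,.05,.00025); cv2.line(im,(200,200),(int(200-d[1]),int(200-d[0])),(0,255,0),1); o.append(im)
    print([(x['conf'],px2w(c,x['position'],.097)[:2]-S) for x in robot.tip_of('wrist','screw')[:2]])
cv2.imwrite('pics/fin.png',np.hstack(o)[:,:,::-1])
go(.45,.0,.40,np.pi); robot.sleep(.2)
s=snap('scene')['color'][:,:,::-1]; cv2.imwrite('pics/finsc.png',np.hstack([cv2.resize(s[140:230,410:500],(400,400),interpolation=2),cv2.resize(s[150:400,140:490],(400,286)).copy() if 0 else cv2.resize(s,(400,400))]))
st()
E
```

```text
[(0.78, array([0.02409775, 0.01059443]))]
[(0.69, array([0.02246844, 0.00888057]))]
 t86.3 gap 0.0549 F[-0.1 -1.  -0.7] grip 0 pos [4.5e-01 1.0e-04 4.0e-01]
```

View pics/fin.png

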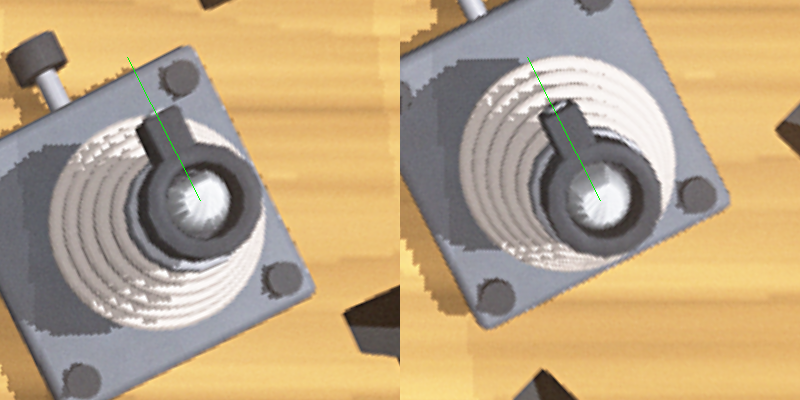

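View pics/finsc.png

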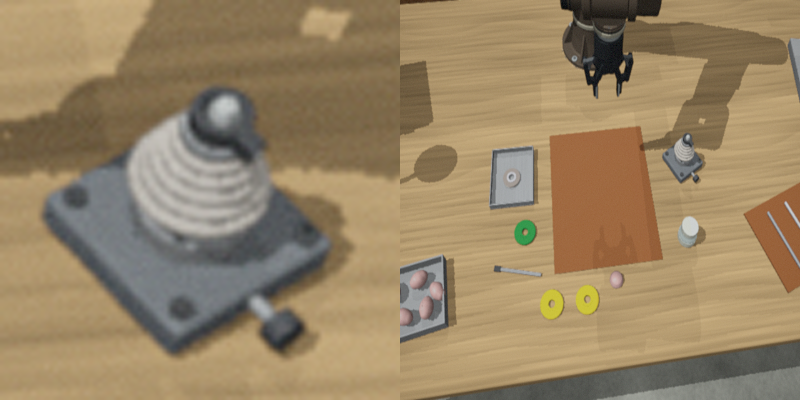

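Collar home, with the lug within a few degrees of the line. I'll quantify the angle from the aligned view I already have (symmetric about the lug), which costs no robot time.

```bash
python3 - <<'E'
from h import *
im=cv2.imread('pics/c1r.png')  # z=.103 plane, .25mm/px, centre S
R=cv2.getRotationMatrix2D((200,200),0,1)
# rotate so that spindle +x (27deg left of up) points up
M=cv2.getRotationMatrix2D((200,200),-27.0,1)
r=cv2.warpAffine(im,M,(400,400)); g=cv2.GaussianBlur(cv2.cvtColor(r,6),(5,5),0).astype(float)
for row in range(95,150,5):
    d=np.diff(g[row,150:250]); print(row,'L',150+d.argmin(),'R',150+d.argmax(),d.min().round(),d.max().round())
for row in (180,190,200,210,220):
    k=np.where(g[row,100:300]<85)[0]+100; print(row,k.min() if len(k) else None,k.max() if len(k) else None)
cv2.imwrite('pics/rot.png',cv2.resize(r[60:280,90:310],(600,600),interpolation=2))
E
```

```text
95 L 173 R 229 -22.0 30.0
100 L 173 R 228 -25.0 31.0
105 L 174 R 227 -16.0 29.0
110 L 150 R 224 -15.0 22.0
115 L 183 R 224 -12.0 25.0
120 L 168 R 224 -19.0 27.0
125 L 168 R 224 -15.0 24.0
130 L 169 R 224 -15.0 23.0
135 L 169 R 224 -16.0 20.0
140 L 184 R 225 -22.0 9.0
145 L 184 R 225 -24.0 13.0
180 155 237
190 169 242
200 147 244
210 167 244
220 148 240
```

View pics/rot.png

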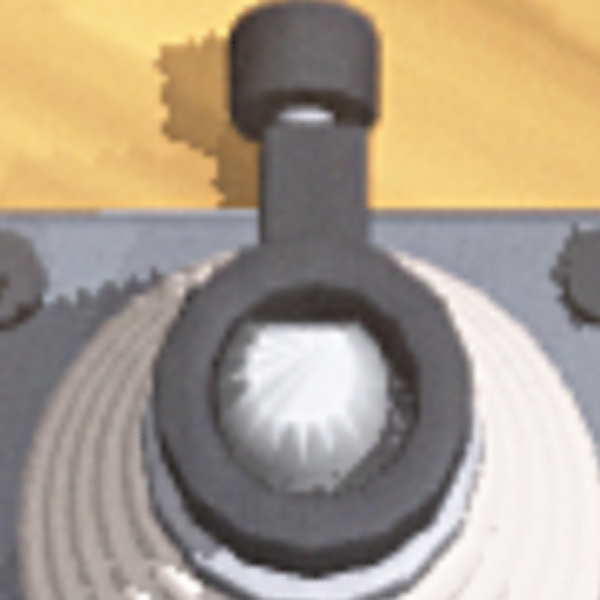

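The lug's sides are vertical in the rotated view (columns 262–369, ring centre 313), within about 1° of square to the base edge and the flat. Handing in.

```bash
python3 -c "
from h import *
print(robot.job_done()); st()"
```

```text
the job is handed in; nothing more can be done
None
the job is handed in; nothing more can be done
```

The job is handed in at about 86 s of the 210 s: the worn wheel lies flat in the tray, and all five wheels (67, 60, 53, 46, 39), the washer and the collar are home on the shaft, with the lug within about 1° of the flat and nothing else touched.

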